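Buff the cedar rocking perch with the buffing block

TASK

Take the buffing block by its handle from its steel tray and rub its felt sole along the top of the cedar branch of the rocking perch, from the branch's left end to its right end as the robot sees it, in one slow stroke of about eight seconds, never lifting off on the way and pressing steadily with 7.5 N (between 6 and 9 N) while the branch gives way downwards and sideways under the push. At the right end ease off gently so that the perch comes back without swinging over or banging, then stand the block upright in its tray again, let go, and leave the perch at rest and everything else where it was.

Things in the scene. Friction and masses are not known exactly. Their poses are not given: they have to be found in the camera images.
- stand: Fixed black steel stand of the rocking perch: two uprights 450 mm apart on feet 220 mm long. Origin: on the table under the middle of the axle. x: away from the robot, across the branch; y: along the axle and the branch (to the robot's left); z up. The axle (line along y) is 170 mm above the origin. Uprights end at height 186 mm.
- rocker (a joint): Angle of the rocker about the axle (rad): 0 level, at rest; grows as the branch, on the robot's side of the axle, goes DOWN. Stops at -0.4 and 0.85. No spring: only the hanging weight brings it back. Nominal restoring moment 2.3 N m x sin(angle), inertia 0.056 kg m2, damping 0.1 N m s/rad, friction 0.01 N m; swings freely with a period of about 1.0 s.
- carriage (a joint): Slide of the whole rocker along the axle (m): 0 in the middle, at rest; positive to the robot's left (+y). Two centring springs, together 80 N/m, damping 15 N s/m, friction 0.1 N, stops at +-0.06. Moves with all of the rocker's weight (nominally 4.9 kg). A push on a sloping part of the branch drives it sideways, away from under the sole.
- canister (a point): Middle of the rocker's steel ballast canister, 90 mm wide, 80 mm high, 110 mm below the axle. THE WEIGHT IS UNKNOWN: nominally canister 2.2 kg plus 2.4 kg for branch (steel-cored), arms and bar, balanced on the axle; all of it, and with it restoring moment and inertia, can be 0.5 to 2 times nominal, so 7.5 N on the branch pushes it down by some 18 to 65 mm.
- axle (a point): Middle of the axle, in the rocker's frame (the stand's axes when both joints are 0; turns and slides with it). The branch, round, 32 mm thick, lies at x = -110 mm along y. Height z of its top above the axle (mm), straight in between: y=+120: 12, +90: 14, +60: 21, +30: 30, 0: 35, -30: 29, -60: 20, -90: 14, -120: 13. Rub with the sole's centre from about y = +75 to -75 mm.
- counter (a point): Middle of the steel counter-bar behind the axle (x = +110 mm, level with the axle, 28 mm thick, along y); it rises as the branch goes down. Thin arms at y = +-146 mm join it to the branch, whose end washers (y = +-136 mm) are 36 mm across.
- crown (a point): Point on the top of the branch at its middle (x = -110, y = 0, z = +35 mm from the axle in the rocker's frame).
- block: Loose wooden buffing block, 120 g, standing upright. Origin: centre of the underside of its flat felt sole. Smooth felt on waxed wood: friction about 0.2 (it varies). Sole 80 mm (own x) x 22 mm (own y), 18 mm thick; handle in the middle, 26 mm (x) x 24 mm (y), from 18 to 94 mm above the underside. Its long side (x) goes across the branch when rubbing.
- block_grip (a point): Place to grip the handle, on its axis 68 mm above the underside; best with the fingers closing along the block's x (26 mm).
- sole (a point): Centre of the underside of the sole (the same point as the block's origin).
- tray: Fixed open steel tray 150 mm (own x) x 120 mm (own y), 16 mm high, walls and floor 4 mm. Origin: centre of its underside; the block stands on the floor, 4 mm above it.
- bell: Bystander: small stainless bell 68 mm wide, 60 mm high, origin centre of its foot.
- foot_toy: Bystander: clear-lime acrylic dumbbell foot toy, 60 mm long, discs 44 mm across; origin at its underside's centre.
- cedar_a: Bystander: cedar block 45 x 45 x 40 mm; origin centre of underside.
- cedar_b: Bystander: cedar block 60 x 40 x 35 mm; origin centre of underside.
- bead_ring: Bystander: silicone bead ring 93 mm across, 21 mm high, lying flat; origin at its centre on the table.
There are look-alikes about, which are no part of the job. Of the things like the tray, leave any that is green or purple; of the rest the larger one is meant.

How it is judged:
By the outcome, as a careful person would: the job done as asked, in the order asked, and still so for the second after the job is handed in, with the robot touching nothing.
It also fails if it takes over 72 s, if anything falls off the work surface, if the arm or the gripper's body presses on something with over 40 N, if the wrist force passes 120 N, or if a joint passes its speed limit or range.

ROBOT

A 6-joint arm with a two-finger parallel gripper is mounted at the origin on the work surface. World frame = base frame: x ahead of the robot, y to its left, z up, the work surface at z = 0. Lengths are in mm, angles in rad, forces in N, time in s.
With the tool pointing down it reaches from about 250 to 775 mm from the base axis. Payload 4 kg.
Tool frame: the origin (TCP) lies at the centre of the arm's flange, where the gripper is bolted on; the fingertips stand 173 mm ahead of it and the grasp point (between the pads) lies 155 mm ahead of it; z points along the fingers, y is the line along which they close (so a half turn about z gives the same grasp; the last joint's range is limited). The gripper opens to 85 mm and grips with 20 to 120 N. Pads are 22 mm wide; open, the fingers measure 114 mm over their backs; the gripper's body (76 mm by 85 mm) begins 54 mm behind the grasp point. The pads swing forward as they close: fully open they stand 13 mm farther back than shut.
Start: joints at [1.02, 0.087, 1.371, -0, 1.684, -0.103], TCP at [238.143, 495.77, 404.741] pointing down, gripper open.
Joint ranges: [-3.1, 3.1], [-0.76, 2.03], [0.27, 2.55], [-1.08, 4.22], [0.17, 2.65], [-2.57, 2.57]. Speed limits (rad/s): [2.79, 2.79, 3.14, 3.14, 3.14, 3.14].

INTERFACE

Orientations are given as a unit quaternion [w, x, y, z].
In Python, from rig import * gives the robot as it stands.
- The arm moves only by the shell command python3 -m inch 'ROWS' [FORCE]. ROWS is JSON, a list of rows, each a list of 7 numbers: the shift along the tool's x, y, z in m, then the turn, a rotation vector about the tool's x, y, z in degrees, then the opening, from 0 (shut) to 1 (fully open). In form: [[x, y, z, wx, wy, wz, jaw], ...]. A call has 1 to 5 rows; each row is the pose to reach, as a shift and turn from the pose commanded when the call began, along the tool's axes at that moment; what a row does not reach only later rows make up. A row lasts 1/10 s, in which the tool goes at most 50 mm and 8.59 degrees, less where a joint would pass 70% of its speed; a pose out of reach is approached as far as the arm can. A call with a gripper value outside its range is refused whole. The fingers move at their own pace and stop on an object; FORCE is the grip in N (left out, the last holds). Time passes only in rows, so rows that repeat a pose let the fingers close. It gives the time, the measured TCP pose, the force, the opening and the grip force at its end, in the units of the state.
- state(): the state, without advancing time (a new reading comes with each control period).
- camera(name): name is "scene" or "top" or "wrist"; returns (picture, depth): 384x512x3 uint8, red, green, blue; 384x512 float32, mm along the optical axis (not along the pixel's ray), 0 where there is no reading.
- camera_info(name): a dict with "camera_matrix" (3x3 intrinsics, pixels), "extrinsics" (4x4, takes a point from camera to world coordinates); the wrist camera has in their place "hand_eye" (4x4, takes a point from camera to tool coordinates, whose origin is the TCP and whose axes are the flange's). Camera axes: x right, y down, z forward; pixel columns grow to the right and rows downward; lengths in mm; the calibration is good to about 2 mm. A picture is of the moment at which its call begins: read the wrist's pose just before it. camera_info takes no time and is no camera call.
- job_done(): hands the job in; it is judged then, once.
The state is a dict: "time": time; "q": joint angles; "qd": joint speeds; "tau": joint torques, N m; "eef_pos": TCP position; "orientation": TCP orientation; "ft_force": force on the tool from outside, world axes, zero at the start; "moment": the same for the moment, N m; "finger_gap": opening from 0.0 (shut) to 1.0 (fully open); "gripper_force": force on a finger pad.
Only numpy, scipy, OpenCV 4.12 (cv2) and the standard library are available. Lean on these libraries where they do the work, as an engineer would, in place of code of your own. Each camera call takes 0.05 s, during which the arm holds its last target. There are 200 camera calls.

## Working session

There is one attempt and no reset: what is moved stays moved. The work goes in short steps, Python scripts to look and compute and a shell command to move; the robot and the scene stay as the last step left them, time stands still between calls to the robot, and variables do not carry over. Pictures are saved under pics/ and viewed, at most 10 in all, crops included, and the job is handed in when it is done.

```bash
mkdir -p pics; ls; python3 - <<'E'
from rig import *
import cv2,numpy as np
np.set_printoptions(precision=4,suppress=True)
print(state())
ims=[]
for n in("scene","top"):
    p,d=camera(n); cv2.imwrite(f"pics/{n}0.png",p[:,:,::-1]); np.savez(f"pics/{n}0.npz",p=p,d=d)
    i=camera_info(n); print(n,i["camera_matrix"],i["extrinsics"])
print(camera_info("wrist"))
E
```

```text
pics
{'time': 0.0, 'q': array([ 1.0199,  0.088 ,  1.3722, -0.    ,  1.6836, -0.1031]), 'qd': array([ 0.0006,  0.0004, -0.0006, -0.0008, -0.0001,  0.0015]), 'tau': array([  0.0002, -35.1851, -31.3271,   0.0001,   0.0106,  -0.    ]), 'eef_pos': array([238.0867, 495.6796, 403.5261]), 'orientation': array([-0.0003,  0.222 ,  0.975 , -0.0011]), 'ft_force': array([-0.3509, -0.2166,  0.4517]), 'moment': array([ 0.036 , -0.0001,  0.0256]), 'gripper_force': 0.0, 'finger_gap': 1.0019311047656871}
scene [[371.4381   0.     258.7969]
 [  0.     371.4381 189.508 ]
 [  0.       0.       1.    ]] [[  -0.2734    0.5583   -0.7833 1375.2379]
 [   0.9619    0.154    -0.226   367.2489]
 [  -0.0055   -0.8152   -0.5792  784.434 ]
 [   0.        0.        0.        1.    ]]
top [[364.6195   0.     256.1926]
 [  0.     364.6195 190.6979]
 [  0.       0.       1.    ]] [[  -0.0118   -0.9981    0.0611  438.4757]
 [  -0.9997    0.0105   -0.0216  112.1122]
 [   0.021    -0.0614   -0.9979 1263.2699]
 [   0.        0.        0.        1.    ]]
{'camera_matrix': array([[337.4484,   0.    , 251.5507],
       [  0.    , 337.4484, 189.7224],
       [  0.    ,   0.    ,   1.    ]]), 'hand_eye': array([[ 0.0001, -0.956 , -0.2933, 74.7936],
       [ 1.    ,  0.0003, -0.0008, -1.4678],
       [ 0.0008, -0.2933,  0.956 , 30.7487],
       [ 0.    ,  0.    ,  0.    ,  1.    ]])}
```

View pics/top0.png

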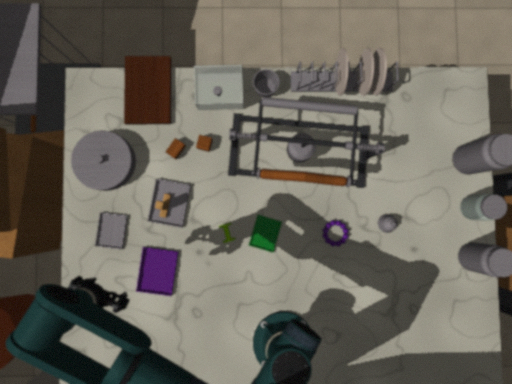

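View pics/scene0.png

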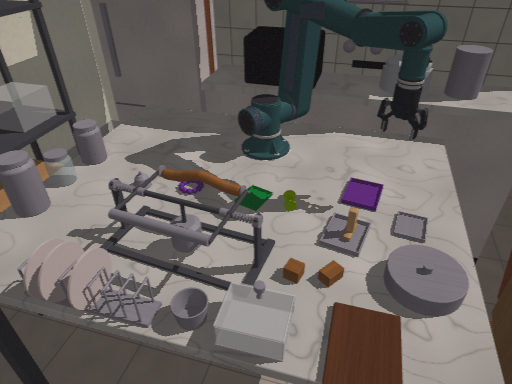

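The tray candidates in the top view are grey with the block at (171,202), smaller grey at (112,229), purple at (158,270) and green at (266,233). I choose (171,202): it's the larger of the two that aren't green or purple, and it holds the block. The branch is at about (305,177), seen from above.

```bash
cat > h.py <<'E'
import numpy as np,cv2
from rig import *
np.set_printoptions(precision=2,suppress=True)
def cloud(d,K,T):
    v,u=np.indices(d.shape); X=np.stack([(u-K[0,2])*d/K[0,0],(v-K[1,2])*d/K[1,1],d,np.ones_like(d)],-1)
    return (X@T.T)[...,:3]
def cam(n,z=None):
    i=camera_info(n); K=np.array(i["camera_matrix"])
    p,d=camera(n) if z is None else (z['p'],z['d'])
    return p,d,K,np.array(i["extrinsics"])
def rayz(u,v,K,T,z):
    r=T[:3,:3]@np.array([(u-K[0,2])/K[0,0],(v-K[1,2])/K[1,1],1]); o=T[:3,3]
    return o+r*(z-o[2])/r[2]
E
python3 - <<'E'
from h import *
z=np.load('pics/top0.npz'); p,d,K,T=cam("top",z); C=cloud(d,K,T)
hsv=cv2.cvtColor(p,cv2.COLOR_RGB2HSV)
def reg(u0,v0,u1,v1):
    m=np.zeros(d.shape,bool); m[v0:v1,u0:u1]=1; return m&(d>0)
print("table z",np.median(C[205:225,290:310,2]))
wood=(hsv[...,0]<22)&(hsv[...,1]>110)
def show(n,m):
    P=C[m]; print(n,m.sum(),"med",np.median(P,0),"min",P.min(0),"max",P.max(0))
br=wood&reg(235,160,370,195); show("branch",br)
P=C[br]
for y in np.arange(P[:,1].min(),P[:,1].max(),25):
    s=P[(P[:,1]>=y)&(P[:,1]<y+25)]
    if len(s): t=s[s[:,2]>s[:,2].max()-8]; print(int(y+12),s[:,2].max(),np.median(t,0),s.mean(0))
bl=wood&reg(145,175,197,232); show("block",bl)
for lo,hi in((5,15),(15,30),(30,80),(85,110)):
    m=bl&(C[...,2]>lo)&(C[...,2]<hi)
    if m.sum()>3: show(f"bl{lo}-{hi}",m); print(cv2.minAreaRect(C[m][:,:2].astype(np.float32)))
tr=reg(140,170,200,235)&((C[...,2]>2.5)|bl); show("tray",tr)
n,l,s,c=cv2.connectedComponentsWithStats(tr.astype(np.uint8)); k=1+np.argmax(s[1:,4])
Q=C[l==k]; Q=Q[(Q[:,2]<25)]; print("trayrect",cv2.minAreaRect(Q[:,:2].astype(np.float32)),np.percentile(Q[:,2],[5,50,95]))
# bar & uprights
for nm,r in(("barregion",reg(255,95,362,112)),("postL",reg(228,110,243,145)),("postR",reg(358,110,386,155)),("feetL",reg(226,100,242,182)),("feetR",reg(352,100,370,190))): show(nm,r&(C[...,2]>30))
a=cv2.resize(p[165:245,100:205],None,fx=4,fy=4,interpolation=3)
b=cv2.resize(p[90:195,220:395],None,fx=4,fy=4,interpolation=3)
o=np.zeros((320+0,0,3),np.uint8)
cv2.imwrite("pics/c1.png",a[:,:,::-1]);cv2.imwrite("pics/c2.png",b[:,:,::-1])
E
```

```text
table z 0.04693842770404899
branch 763 med [544.33 -48.13 188.61] min [ 519.72 -181.24  169.77] max [569.86  76.61 207.72]
-169 187.64844918833637 [ 533.82 -168.01  182.36] [ 531.36 -168.47  180.89]
-144 189.7578150735958 [ 537.1  -141.5   183.82] [ 534.61 -144.09  182.1 ]
-119 195.11010767325706 [ 539.73 -113.13  189.94] [ 537.21 -118.5   187.39]
-94 200.4352414826917 [542.27 -90.97 196.15] [539.5  -92.53 194.57]
-69 205.6428521197372 [543.53 -66.52 201.38] [542.31 -68.11 199.79]
-44 207.72277880908405 [546.59 -45.06 202.37] [545.2  -43.41 201.31]
-19 203.24121745291586 [549.14 -20.21 198.89] [547.7  -19.07 196.84]
5 196.97727155053917 [552.17   3.03 191.54] [550.11   5.94 189.86]
30 188.8956330369424 [553.8   29.21 185.07] [553.15  30.96 183.44]
55 186.66856639834987 [557.19  55.82 182.61] [554.89  55.93 180.78]
80 183.40571677001617 [557.72  73.55 179.61] [555.97  73.18 178.32]
block 183 med [467.56 391.86  30.12] min [432.09 378.87   4.26] max [506.84 415.61 103.25]
bl15-30 87 med [455.69 394.7   20.54] min [432.09 378.87  15.  ] max [506.84 412.18  26.58]
((469.36187744140625, 3
[... 467 characters left out ...]
ray 1794 med [476.98 384.92   5.35] min [369.3  281.89   2.51] max [591.32 484.59 103.25]
trayrect ((473.70220947265625, 391.6214904785156), (153.60452270507812, 193.87339782714844), 79.6274642944336) [ 2.89  5.83 20.  ]
barregion 893 med [762.78 -61.64 181.73] min [ 743.14 -225.76   30.01] max [844.22  77.26 189.31]
postL 140 med [673.73 155.8  179.42] min [661.69 129.23  39.22] max [694.88 168.91 190.59]
postR 268 med [ 633.72 -278.95  175.16] min [ 615.87 -298.06   30.02] max [ 748.43 -221.05  190.68]
feetL 253 med [686.8  156.35  82.8 ] min [661.69 132.24  30.21] max [814.1  185.35 190.59]
feetR 441 med [ 640.06 -214.5   175.22] min [ 528.29 -289.33   30.02] max [ 764.22 -199.77  187.65]
```

View pics/c1.png

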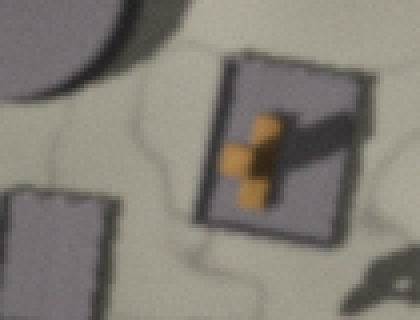

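View pics/c2.png

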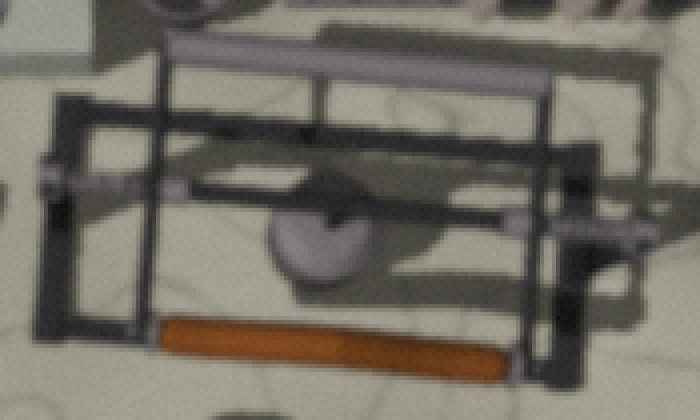

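c1 confirms the choice: the wooden block stands in the larger grey tray, with its handle at about (240,160) and the small tray at lower left. c2 shows the branch running from (160,335) to (510,365), the counter-bar at the top from (170,48) to (550,80), and both level at rest. All heights match: handle top 98 mm, sole top 22 mm, crown about 205 mm.

Next I move above the block with a 76° turn.

```bash
cat > goal.py <<'E'
from h import *
from scipy.spatial.transform import Rotation as R
def goal(x,y,z,yaw):  # yaw of tool y axis in world, deg
    s=state(); q=np.array(s['orientation']); r=R.from_quat(q[[1,2,3,0]])
    a=np.radians(yaw); Y=np.array([np.cos(a),np.sin(a),0]); Z=np.array([0,0,-1.]); X=np.cross(Y,Z)
    g=R.from_matrix(np.c_[X,Y,Z])
    print("t",round(s['time'],2),"pos",np.array(s['eef_pos']),"shift mm",r.inv().apply(np.array([x,y,z])-s['eef_pos']),"turn",(r.inv()*g).as_rotvec(degrees=True),"F",np.array(s['ft_force']),s['finger_gap'])
if __name__=="__main__":
    import sys; goal(*map(float,sys.argv[1:]))
E
python3 -m inch '[[-0.04,0.002,0.012,0,0,7.6,1],[-0.09,0.004,0.026,0,0,15.2,1],[-0.14,0.006,0.042,0,0,22.8,1],[-0.19,0.008,0.058,0,0,30.4,1],[-0.23,0.009,0.07,0,0,38,1]]' 80
python3 -m inch '[[0,0,0,0,0,7.6,1],[0,0,0,0,0,15.2,1],[0,0,0,0,0,22.8,1],[0,0,0,0,0,30.4,1],[0,0,0,0,0,38,1]]'
python3 -m inch '[[0,0,0,0,0,0,1],[0,0,0,0,0,0,1]]'
python3 goal.py 468.5 395.5 330 -12
python3 - <<'E'
from h import *
from scipy.spatial.transform import Rotation as R
s=state();i=camera_info("wrist");K=np.array(i["camera_matrix"])
p,d=camera("wrist"); cv2.imwrite("pics/w1.png",p[:,:,::-1])
T=np.eye(4);T[:3,:3]=R.from_quat(np.array(s['orientation'])[[1,2,3,0]]).as_matrix();T[:3,3]=s['eef_pos'];T=T@np.array(i['hand_eye'])
C=cloud(d,K,T);hsv=cv2.cvtColor(p,cv2.COLOR_RGB2HSV)
w=(hsv[...,0]<24)&(hsv[...,1]>100)&(d>0)&(np.hypot(C[...,0]-468,C[...,1]-395)<60)
for lo,hi in((14,28),(92,106)):
    m=w&(C[...,2]>lo)&(C[...,2]<hi)
    if m.sum()>5: print(m.sum(),np.median(C[m],0),cv2.minAreaRect(C[m][:,:2].astype(np.float32)))
E
```

```text
time: 0.6
eef_pos: [450.8, 403.2, 333.3]
orientation: [-0.0, 0.53, 0.848, -0.001]
ft_force: [1.0, 0.9, 0.3]
finger_gap: 0.999
gripper_force: 0.0
time: 1.1
eef_pos: [449.4, 404.1, 333.9]
orientation: [-0.0, 0.777, 0.629, -0.001]
ft_force: [-0.1, -0.3, -0.6]
finger_gap: 0.998
gripper_force: 0.0
time: 1.3
eef_pos: [449.3, 404.2, 334.2]
orientation: [-0.0, 0.774, 0.633, -0.0]
ft_force: [-0.4, 1.0, -0.1]
finger_gap: 1.006
gripper_force: 0.0
t 1.3 pos [449.32 404.24 334.19] shift mm [-4.73 20.54  4.18] turn [-0.04  0.04  0.49] F [-0.42  1.02 -0.14] 1.005637715416407
1465 [454.07 398.21  19.9 ] ((467.0833740234375, 396.736328125), (22.767940521240234, 78.42073059082031), 77.58563995361328)
1360 [466.5  397.86  97.78] ((466.56591796875, 396.603759765625), (23.356420516967773, 25.536067962646484), 78.60203552246094)
```

```bash

python3 -m inch '[[-0.004,0.019,0.01,0,0,0.5,1],[-0.004,0.019,0.035,0,0,0.5,1],[-0.004,0.019,0.065,0,0,0.5,1],[-0.004,0.019,0.09,0,0,0.5,1],[-0.004,0.019,0.107,0,0,0.5,1]]'
python3 -m inch '[[0,0,0,0,0,0,1],[0,0,0,0,0,0,1]]'
python3 goal.py 467 396.5 227 -12
```

```text
time: 1.85
eef_pos: [467.5, 395.4, 224.3]
orientation: [0.0, 0.778, 0.628, -0.002]
ft_force: [-0.4, -0.1, -0.2]
finger_gap: 0.999
gripper_force: 0.0
time: 2.05
eef_pos: [467.8, 396.1, 227.3]
orientation: [0.0, 0.778, 0.628, -0.0]
ft_force: [1.1, -0.0, 0.9]
finger_gap: 1.001
gripper_force: 0.0
t 2.05 pos [467.77 396.15 227.29] shift mm [ 0.18 -0.82  0.29] turn [-0.02  0.04 -0.16] F [ 1.11 -0.04  0.92] 1.000570956557354
```

```bash

python3 -m inch '[[0,0,0,0,0,0,0],[0,0,0,0,0,0,0],[0,0,0,0,0,0,0],[0,0,0,0,0,0,0],[0,0,0,0,0,0,0]]' 80
python3 -m inch '[[0,0,0,0,0,0,0],[0,0,0,0,0,0,0],[0,0,-0.01,0,0,0,0],[0,0,-0.03,0,0,0,0],[0,0,-0.06,0,0,0,0]]'
python3 -m inch '[[0,0,-0.04,0,0,0,0],[0,0,-0.08,0,0,0,0],[0,0,-0.12,0,0,0,0],[0,0,-0.15,0,0,0,0],[0,0,-0.163,0,0,0,0]]'
python3 goal.py 550 35 450 -5.6
```

```text
time: 2.55
eef_pos: [467.3, 396.7, 228.6]
orientation: [0.0, 0.778, 0.628, 0.001]
ft_force: [-0.2, -0.2, 11.9]
finger_gap: 0.293
gripper_force: 80.2
time: 3.05
eef_pos: [466.4, 396.0, 285.3]
orientation: [-0.0, 0.778, 0.628, -0.004]
ft_force: [0.8, 0.5, -2.0]
finger_gap: 0.293
gripper_force: 78.5
time: 3.55
eef_pos: [466.9, 396.4, 455.0]
orientation: [0.0, 0.778, 0.628, 0.003]
ft_force: [-0.3, -0.5, -0.9]
finger_gap: 0.295
gripper_force: 78.5
t 3.55 pos [466.91 396.42 454.96] shift mm [-335.85  157.29    4.12] turn [ 0.24 -0.24 -6.55] F [-0.29 -0.48 -0.87] 0.2952008892285397
```

```bash

python3 -m inch '[[-0.02,0.01,0,0,0,0,0],[-0.055,0.026,0,0,0,0,0],[-0.095,0.045,0,0,0,0,0],[-0.135,0.064,0,0,0,0,0],[-0.175,0.084,0,0,0,0,0]]'
python3 -m inch '[[-0.04,0.019,0,0,0,0,0],[-0.08,0.038,0,0,0,0,0],[-0.12,0.057,0,0,0,0,0],[-0.15,0.072,0,0,0,0,0],[-0.168,0.08,0,0,0,0,0]]'
python3 -m inch '[[0,0,0,0,0,-2,0],[0,0,0,0,0,-5,0],[0,0,0,0,0,-6.5,0],[0,0,0,0,0,-6.5,0],[0,0,0,0,0,-6.5,0]]'
cat > look.py <<'E'
from h import *
# forces averaged over top-camera calls; counter-bar pose
def bar(p,d,K,T):
    C=cloud(d,K,T); S=C-np.array([656.5,-61.7,0]); a=np.radians(-5.6)
    x=S[...,0]*np.cos(a)+S[...,1]*np.sin(a); y=-S[...,0]*np.sin(a)+S[...,1]*np.cos(a)
    m=(d>0)&(x>60)&(x<150)&(abs(y)<250)&(C[...,2]>140)&(C[...,2]<300)
    q=m&(abs(y)<100); xs,zs=np.median(x[q]),np.percentile(C[q][:,2],80)
    m&=(abs(x-xs)<14)
    n,l,s,c=cv2.connectedComponentsWithStats(m.astype(np.uint8)); k=1+np.argmax(s[1:,4])
    Y=y[l==k]; return xs,zs,Y.min(),Y.max(),(Y.min()+Y.max())/2
if __name__=="__main__":
    import sys; F=[]; n=int(sys.argv[1]) if len(sys.argv)>1 else 1
    for i in range(n):
        p,d,K,T=cam("top"); s=state(); F.append(s['ft_force'])
        if i==n-1: cv2.imwrite(f"pics/t{int(s['time']*100)}.png",p[:,:,::-1])
    F=np.array(F); P=np.array(s['eef_pos'])
    e=P-np.array([656.5,-61.7,0]);a=np.radians(-5.6)
    print("t%.2f"%s['time'],"F",F.mean(0),"sd",F.std(0),"TCP",P,"local x,y",e[0]*np.cos(a)+e[1]*np.sin(a),-e[0]*np.sin(a)+e[1]*np.cos(a),"bar x z y0 y1 mid",np.array(bar(p,d,K,T)))
E
python3 look.py 10; ls pics; python3 goal.py 557 27 450 -5.6
```

```text
time: 4.05
eef_pos: [512.4, 206.3, 448.8]
orientation: [-0.001, 0.778, 0.629, -0.002]
ft_force: [0.7, -0.6, -1.2]
finger_gap: 0.295
gripper_force: 78.6
time: 4.55
eef_pos: [555.6, 23.9, 448.5]
orientation: [-0.001, 0.779, 0.627, -0.002]
ft_force: [0.4, -0.3, -0.9]
finger_gap: 0.298
gripper_force: 78.6
time: 5.05
eef_pos: [555.2, 26.9, 450.0]
orientation: [-0.0, 0.741, 0.671, -0.0]
ft_force: [0.3, 0.5, -1.0]
finger_gap: 0.295
gripper_force: 78.5
t5.55 F [-0.05 -0.42 -0.97] sd [0.55 0.51 0.59] TCP [555.24  26.71 450.77] local x,y -109.4036060550833 78.10309580355673 bar x z y0 y1 mid [ 105.45  184.29 -155.05  146.91   -4.07]
c1.png
c2.png
scene0.npz
scene0.png
t555.png
top0.npz
top0.png
w1.png
t 5.55 pos [555.24  26.71 450.77] shift mm [0.47 1.72 0.77] turn [ 0.01 -0.   -0.06] F [-0.05 -0.6  -1.57] 0.29528033349660776
```

```bash

python3 -m inch '[[0,0.002,0.006,0,0,0,0],[0,0.002,0.014,0,0,0,0],[0,0.002,0.022,0,0,0,0],[0,0.002,0.029,0,0,0,0],[0,0.002,0.033,0,0,0,0]]'
python3 -m inch '[[0,0,0.002,0,0,0,0],[0,0,0.005,0,0,0,0],[0,0,0.009,0,0,0,0],[0,0,0.013,0,0,0,0],[0,0,0.017,0,0,0,0]]'
python3 look.py 6
```

```text
time: 6.05
eef_pos: [557.1, 26.5, 416.1]
orientation: [-0.001, 0.741, 0.671, -0.001]
ft_force: [-0.1, -0.7, -1.2]
finger_gap: 0.298
gripper_force: 78.5
time: 6.55
eef_pos: [557.2, 26.5, 400.9]
orientation: [0.0, 0.741, 0.671, 0.0]
ft_force: [-0.0, 1.2, 1.7]
finger_gap: 0.294
gripper_force: 78.8
t6.85 F [-0.17  0.38  0.45] sd [0.59 0.45 1.18] TCP [557.26  26.52 401.21] local x,y -107.37277381376963 78.11361518925666 bar x z y0 y1 mid [ 104.93  196.53 -154.24  146.94   -3.65]
```

```bash

python3 -m inch '[[0,0.001,0.004,0,0,0,0],[0,0.002,0.009,0,0,0,0],[0,0.003,0.014,0,0,0,0],[0,0.004,0.018,0,0,0,0],[0,0.004,0.02,0,0,0,0]]'
python3 look.py 8
```

```text
time: 7.35
eef_pos: [561.4, 26.1, 380.1]
orientation: [0.0, 0.741, 0.671, 0.0]
ft_force: [0.1, -0.4, 6.4]
finger_gap: 0.296
gripper_force: 78.9
t7.75 F [-0.41  0.85  4.76] sd [0.5  0.43 0.43] TCP [561.17  26.1  381.22] local x,y -103.4389551525459 78.08180959072568 bar x z y0 y1 mid [ 100.96  215.11 -158.11  144.33   -6.89]
```

```bash

python3 -m inch '[[-0.001,0,0.002,0,0,0,0],[-0.003,0,0.004,0,0,0,0],[-0.005,0,0.006,0,0,0,0],[-0.007,0,0.008,0,0,0,0],[-0.009,0,0.008,0,0,0,0]]'
python3 look.py 2
```

```text
time: 8.25
eef_pos: [560.8, 17.3, 373.5]
orientation: [0.001, 0.741, 0.671, 0.002]
ft_force: [0.1, 1.9, 7.0]
finger_gap: 0.299
gripper_force: 79.2
t8.35 F [0.61 0.05 6.07] sd [0.18 0.36 0.72] TCP [560.65  16.95 373.75] local x,y -103.06458073780179 68.92129376070542 bar x z y0 y1 mid [  98.51  222.65 -168.21  135.08  -16.56]
```

```bash

python3 -m inch '[[-0.002,0,0,0,0,0,0],[-0.004,0,0,0,0,0,0],[-0.006,0,0,0,0,0,0],[-0.008,0,0,0,0,0,0],[-0.01,0,0,0,0,0,0]]'
python3 look.py 2
```

```text
time: 8.85
eef_pos: [559.6, 7.6, 373.9]
orientation: [0.001, 0.741, 0.672, 0.002]
ft_force: [-0.1, 2.1, 6.4]
finger_gap: 0.295
gripper_force: 79.2
t8.95 F [-0.02  0.67  6.74] sd [0.22 0.13 0.04] TCP [559.64   7.21 373.85] local x,y -103.12585957768194 59.1313280877291 bar x z y0 y1 mid [  98.58  222.37 -177.03  125.38  -25.82]
```

```bash

python3 -m inch '[[-0.002,0,0,0,0,0,0],[-0.004,0,0,0,0,0,0],[-0.007,0,0,0,0,0,0],[-0.009,0,0,0,0,0,0],[-0.011,0,0,0,0,0,0]]'
python3 look.py 2
```

```text
time: 9.45
eef_pos: [558.6, -3.1, 373.9]
orientation: [0.0, 0.741, 0.672, 0.002]
ft_force: [1.2, 3.2, 7.3]
finger_gap: 0.296
gripper_force: 79.2
t9.55 F [-0.12  1.34  6.01] sd [0.09 1.29 0.41] TCP [558.55  -3.47 373.87] local x,y -103.1654373565047 48.39344233314096 bar x z y0 y1 mid [  98.64  222.43 -188.41  114.71  -36.85]
```

```bash

python3 -m inch '[[-0.002,0,0,0,0,0,0],[-0.004,0,0,0,0,0,0],[-0.006,0,0,0,0,0,0],[-0.008,0,-0.001,0,0,0,0],[-0.01,0,-0.001,0,0,0,0]]'
python3 look.py 2
```

```text
time: 10.05
eef_pos: [557.5, -12.8, 374.9]
orientation: [-0.0, 0.741, 0.672, 0.002]
ft_force: [0.5, 3.8, 6.4]
finger_gap: 0.291
gripper_force: 79.5
t10.15 F [-0.55  1.65  6.45] sd [0.07 1.05 0.01] TCP [557.48 -13.2  374.76] local x,y -103.2801898430071 38.60705575068667 bar x z y0 y1 mid [  98.31  221.62 -196.44  105.91  -45.27]
```

```bash

python3 -m inch '[[-0.002,0,0,0,0,0,0],[-0.004,0,0,0,0,0,0],[-0.006,0,0,0,0,0,0],[-0.008,0,-0.001,0,0,0,0],[-0.01,0,-0.001,0,0,0,0]]'
python3 look.py 2
```

```text
time: 10.65
eef_pos: [556.6, -22.6, 375.9]
orientation: [-0.0, 0.741, 0.672, 0.002]
ft_force: [-0.4, 3.9, 6.3]
finger_gap: 0.293
gripper_force: 79.4
t10.75 F [-0.64  2.98  5.63] sd [0.5  0.08 0.65] TCP [556.55 -23.07 375.84] local x,y -103.24156186292703 28.688146511905963 bar x z y0 y1 mid [  98.04  222.18 -199.53  104.04  -47.75]
```

```bash

python3 -m inch '[[-0.002,0,0,0,0,0,0],[-0.004,0,0,0,0,0,0],[-0.006,0,-0.001,0,0,0,0],[-0.008,0,-0.0015,0,0,0,0],[-0.01,0,-0.002,0,0,0,0]]'
python3 look.py 2
```

```text
time: 11.25
eef_pos: [555.6, -32.6, 377.7]
orientation: [-0.0, 0.741, 0.672, 0.002]
ft_force: [1.3, 3.5, 6.6]
finger_gap: 0.293
gripper_force: 79.4
t11.35 F [-0.17  2.86  7.23] sd [0.09 0.02 0.37] TCP [555.56 -32.99 377.81] local x,y -103.26484028676308 18.726958491911414 bar x z y0 y1 mid [  97.88  221.92 -202.81  101.25  -50.78]
```

```bash

python3 -m inch '[[-0.002,0,-0.0005,0,0,0,0],[-0.004,0,-0.001,0,0,0,0],[-0.006,0,-0.0015,0,0,0,0],[-0.008,0,-0.002,0,0,0,0],[-0.01,0,-0.0025,0,0,0,0]]'
python3 look.py 2
```

```text
time: 11.85
eef_pos: [554.6, -42.6, 380.1]
orientation: [-0.0, 0.741, 0.672, 0.002]
ft_force: [0.8, 3.7, 6.1]
finger_gap: 0.291
gripper_force: 79.4
t11.95 F [-0.12  3.16  6.32] sd [0.38 0.64 0.06] TCP [554.56 -42.83 380.28] local x,y -103.29382345040023 8.828357033102316 bar x z y0 y1 mid [  97.76  222.04 -202.97   99.84  -51.56]
```

```bash

python3 -m inch '[[-0.002,0,-0.0005,0,0,0,0],[-0.004,0,-0.001,0,0,0,0],[-0.006,0,-0.0015,0,0,0,0],[-0.008,0,-0.002,0,0,0,0],[-0.01,0,-0.0025,0,0,0,0]]'
python3 look.py 2
```

```text
time: 12.45
eef_pos: [553.6, -52.5, 382.7]
orientation: [-0.0, 0.741, 0.672, 0.002]
ft_force: [1.4, 4.2, 6.3]
finger_gap: 0.295
gripper_force: 79.4
t12.55 F [-0.59  2.77  6.53] sd [0.21 0.65 0.16] TCP [553.58 -52.79 382.75] local x,y -103.29786943796717 -1.1763646945401742 bar x z y0 y1 mid [  97.56  221.97 -204.12   99.56  -52.28]
```

```bash

python3 -m inch '[[-0.002,0,-0.0005,0,0,0,0],[-0.004,0,-0.001,0,0,0,0],[-0.006,0,-0.0015,0,0,0,0],[-0.008,0,-0.002,0,0,0,0],[-0.009,0,-0.0025,0,0,0,0]]'
python3 look.py 2
```

```text
time: 13.05
eef_pos: [552.7, -61.8, 385.1]
orientation: [0.0, 0.741, 0.672, 0.002]
ft_force: [-0.5, 2.2, 5.6]
finger_gap: 0.291
gripper_force: 79.4
t13.15 F [0.1  2.92 6.85] sd [0.19 0.18 0.32] TCP [552.7  -61.88 385.25] local x,y -103.291357815031 -10.303804511281427 bar x z y0 y1 mid [  97.83  222.24 -203.35   99.93  -51.71]
```

```bash

python3 -m inch '[[-0.002,0,-0.0005,0,0,0,0],[-0.004,0,-0.001,0,0,0,0],[-0.006,0,-0.0015,0,0,0,0],[-0.007,0,-0.002,0,0,0,0],[-0.008,0,-0.002,0,0,0,0]]'
python3 look.py 2
```

```text
time: 13.65
eef_pos: [551.9, -69.7, 387.3]
orientation: [0.0, 0.741, 0.672, 0.002]
ft_force: [0.2, 3.0, 6.1]
finger_gap: 0.292
gripper_force: 79.4
t13.75 F [0.87 2.28 6.3 ] sd [0.35 0.07 0.42] TCP [551.92 -69.84 387.27] local x,y -103.28619184699572 -18.31073161923995 bar x z y0 y1 mid [  98.15  223.26 -191.18  113.16  -39.01]
```

```bash

python3 -m inch '[[-0.002,0,0,0,0,0,0],[-0.004,0,-0.0005,0,0,0,0],[-0.005,0,-0.0005,0,0,0,0],[-0.006,0,-0.0005,0,0,0,0],[-0.007,0,-0.0005,0,0,0,0]]'
python3 look.py 2
```

```text
time: 14.25
eef_pos: [551.2, -76.8, 387.7]
orientation: [0.0, 0.741, 0.672, 0.001]
ft_force: [1.0, 1.4, 6.4]
finger_gap: 0.296
gripper_force: 79.4
t14.35 F [0.11 1.03 7.  ] sd [0.26 0.46 0.16] TCP [551.2  -77.06 387.8 ] local x,y -103.30086097341653 -25.559185029166784 bar x z y0 y1 mid [  97.89  224.52 -188.77  114.02  -37.37]
```

```bash

python3 -m inch '[[-0.002,0,0,0,0,0,0],[-0.003,0,0,0,0,0,0],[-0.005,0,0,0,0,0,0],[-0.006,0,0.0005,0,0,0,0]]'
python3 look.py 2
```

```text
time: 14.75
eef_pos: [550.6, -83.0, 387.4]
orientation: [0.001, 0.741, 0.672, 0.001]
ft_force: [-0.3, 1.0, 7.2]
finger_gap: 0.295
gripper_force: 79.4
t14.85 F [0.65 1.87 6.8 ] sd [0.1  0.   0.33] TCP [550.61 -83.06 387.22] local x,y -103.30372520402219 -31.592828144967054 bar x z y0 y1 mid [  97.46  225.03 -176.46  125.99  -25.23]
```

```bash

python3 -m inch '[[-0.002,0,0.0005,0,0,0,0],[-0.003,0,0.001,0,0,0,0],[-0.004,0,0.002,0,0,0,0],[-0.006,0,0.0025,0,0,0,0]]'
python3 look.py 2
```

```text
time: 15.25
eef_pos: [550.0, -89.3, 384.7]
orientation: [0.001, 0.741, 0.671, 0.001]
ft_force: [0.5, 0.2, 6.7]
finger_gap: 0.296
gripper_force: 79.5
t15.35 F [0.18 0.93 5.71] sd [0.73 0.28 0.12] TCP [549.92 -89.49 384.62] local x,y -103.35812172526931 -38.057667968392465 bar x z y0 y1 mid [  97.21  225.91 -170.13  132.46  -18.84]
```

```bash

python3 -m inch '[[-0.002,0,0.0005,0,0,0,0],[-0.004,0,0.001,0,0,0,0],[-0.006,0,0.002,0,0,0,0],[-0.007,0,0.0025,0,0,0,0]]'
python3 look.py 2
```

```text
time: 15.75
eef_pos: [549.3, -96.4, 382.2]
orientation: [0.001, 0.741, 0.671, 0.001]
ft_force: [0.7, 1.0, 6.7]
finger_gap: 0.297
gripper_force: 79.5
t15.85 F [0.2  0.18 6.08] sd [0.49 0.16 0.25] TCP [549.27 -96.49 382.2 ] local x,y -103.3233737140155 -45.08483656409895 bar x z y0 y1 mid [  98.1   224.26 -157.79  146.29   -5.75]
```

```bash

python3 -m inch '[[-0.002,0,0.0005,0,0,0,0],[-0.003,0,0.001,0,0,0,0],[-0.005,0,0.002,0,0,0,0],[-0.007,0,0.003,0,0,0,0],[-0.008,0,0.0035,0,0,0,0]]'
python3 look.py 2
```

```text
time: 16.35
eef_pos: [548.5, -104.6, 378.8]
orientation: [0.001, 0.741, 0.671, 0.001]
ft_force: [-0.4, -0.4, 6.2]
finger_gap: 0.295
gripper_force: 79.5
t16.45 F [ 0.06 -0.11  6.06] sd [0.28 0.15 0.33] TCP [ 548.47 -104.63  378.72] local x,y -103.32803303236993 -53.26925926656345 bar x z y0 y1 mid [  97.46  225.38 -155.63  147.08   -4.28]
```

```bash

python3 -m inch '[[-0.002,0,0.0005,0,0,0,0],[-0.004,0,0.001,0,0,0,0],[-0.006,0,0.002,0,0,0,0],[-0.008,0,0.0025,0,0,0,0],[-0.01,0,0.003,0,0,0,0]]'
python3 look.py 2
```

```text
time: 16.95
eef_pos: [547.5, -114.5, 375.8]
orientation: [0.001, 0.741, 0.671, 0.001]
ft_force: [-0.3, -0.2, 5.8]
finger_gap: 0.295
gripper_force: 79.5
t17.05 F [-0.3  -1.05  6.68] sd [0.01 0.05 0.01] TCP [ 547.48 -114.8   375.73] local x,y -103.32265358308594 -63.48498132983198 bar x z y0 y1 mid [  98.27  223.44 -149.01  153.18    2.08]
```

```bash

python3 -m inch '[[-0.002,0,0.0005,0,0,0,0],[-0.004,0,0.001,0,0,0,0],[-0.006,0,0.0015,0,0,0,0],[-0.008,0,0.002,0,0,0,0],[-0.01,0,0.0025,0,0,0,0]]'
python3 look.py 2
```

```text
time: 17.55
eef_pos: [546.6, -124.3, 373.5]
orientation: [0.001, 0.741, 0.671, 0.001]
ft_force: [0.4, -0.4, 7.7]
finger_gap: 0.297
gripper_force: 79.5
t17.65 F [ 0.28 -1.05  6.44] sd [0.33 0.01 0.5 ] TCP [ 546.55 -124.75  373.41] local x,y -103.26829700804637 -73.48244438385377 bar x z y0 y1 mid [  97.8   224.4  -153.68  149.73   -1.98]
```

```bash

python3 -m inch '[[-0.001,0,0.0005,0,0,0,0],[-0.002,0,0.001,0,0,0,0],[-0.003,0,0.001,0,0,0,0],[-0.004,0,0.001,0,0,0,0],[-0.004,0,0.001,0,0,0,0]]'
python3 look.py 2
python3 -m inch '[[0,0,-0.001,0,0,0,0],[0,0,-0.002,0,0,0,0],[0,0,-0.004,0,0,0,0],[0,-0.001,-0.006,0,0,0,0],[0,-0.001,-0.008,0,0,0,0]]'
python3 -m inch '[[0,0,-0.002,0,0,0,0],[0,-0.001,-0.004,0,0,0,0],[0,-0.001,-0.006,0,0,0,0],[0,-0.002,-0.008,0,0,0,0],[0,-0.002,-0.01,0,0,0,0]]'
python3 -m inch '[[0,0,-0.002,0,0,0,0],[0,-0.001,-0.004,0,0,0,0],[0,-0.001,-0.006,0,0,0,0],[0,-0.002,-0.008,0,0,0,0],[0,-0.002,-0.0095,0,0,0,0]]'
python3 look.py 2
```

```text
time: 18.15
eef_pos: [546.1, -128.4, 372.5]
orientation: [0.001, 0.741, 0.671, 0.001]
ft_force: [-1.2, -0.3, 6.6]
finger_gap: 0.291
gripper_force: 79.5
t18.25 F [-0.17  0.3   6.56] sd [0.58 0.02 0.44] TCP [ 546.15 -128.37  372.46] local x,y -103.3127648609028 -77.11926961675086 bar x z y0 y1 mid [  97.65  224.57 -154.31  148.96   -2.67]
time: 18.75
eef_pos: [545.0, -128.2, 380.1]
orientation: [0.001, 0.741, 0.671, 0.0]
ft_force: [0.2, -0.3, 5.5]
finger_gap: 0.297
gripper_force: 79.3
time: 19.25
eef_pos: [542.8, -127.8, 389.1]
orientation: [-0.0, 0.741, 0.671, -0.0]
ft_force: [-0.5, 0.2, 3.1]
finger_gap: 0.295
gripper_force: 79.1
time: 19.75
eef_pos: [540.8, -127.6, 398.6]
orientation: [-0.0, 0.741, 0.671, -0.0]
ft_force: [0.4, 0.2, 1.4]
finger_gap: 0.297
gripper_force: 78.9
t19.85 F [-0.88 -0.16  1.96] sd [0.33 0.75 0.26] TCP [ 540.8  -127.62  398.87] local x,y -108.71197382530895 -76.89700854515416 bar x z y0 y1 mid [ 104.38  198.27 -152.44  150.21   -1.11]
```

```bash

python3 -m inch '[[0,0,-0.0015,0,0,0,0],[0,0,-0.003,0,0,0,0],[0,0,-0.0045,0,0,0,0],[0,0,-0.0055,0,0,0,0],[0,0,-0.0065,0,0,0,0]]'
python3 -m inch '[[0,0,-0.001,0,0,0,0],[0,0,-0.002,0,0,0,0],[0,0,-0.003,0,0,0,0],[0,0,-0.004,0,0,0,0],[0,0,-0.0045,0,0,0,0]]'
python3 -m inch '[[0,0,-0.0005,0,0,0,0],[0,0,-0.001,0,0,0,0],[0,0,-0.0015,0,0,0,0],[0,0,-0.002,0,0,0,0],[0,0,-0.0025,0,0,0,0]]'
python3 look.py 2
python3 -m inch '[[0,0,-0.0005,0,0,0,0],[0,0,-0.001,0,0,0,0],[0,0,-0.0015,0,0,0,0],[0,0,-0.002,0,0,0,0],[0,0,-0.0025,0,0,0,0]]'
python3 look.py 2
```

```text
time: 20.35
eef_pos: [541.0, -127.6, 405.2]
orientation: [-0.0, 0.741, 0.671, 0.0]
ft_force: [0.6, -0.8, -0.4]
finger_gap: 0.292
gripper_force: 78.8
time: 20.85
eef_pos: [541.0, -127.6, 409.7]
orientation: [-0.0, 0.741, 0.671, 0.0]
ft_force: [0.1, -0.2, -0.7]
finger_gap: 0.297
gripper_force: 78.8
time: 21.35
eef_pos: [541.0, -127.6, 412.1]
orientation: [-0.0, 0.741, 0.671, -0.0]
ft_force: [-0.2, -0.6, -1.0]
finger_gap: 0.295
gripper_force: 78.8
t21.45 F [ 0.87 -1.01 -1.2 ] sd [0.46 0.02 0.59] TCP [ 540.96 -127.66  412.29] local x,y -108.5572814031191 -76.91581337125452 bar x z y0 y1 mid [ 105.41  185.25 -151.31  149.93   -0.69]
time: 21.95
eef_pos: [541.0, -127.6, 414.7]
orientation: [-0.0, 0.741, 0.671, 0.0]
ft_force: [0.2, 0.4, -0.6]
finger_gap: 0.298
gripper_force: 78.8
t22.05 F [-0.34 -0.21 -0.78] sd [0.42 0.47 0.03] TCP [ 540.98 -127.65  414.83] local x,y -108.53773112194621 -76.90781537530412 bar x z y0 y1 mid [ 105.55  184.07 -151.24  149.4    -0.92]
```

```bash

python3 -m inch '[[0,0,-0.003,0,0,0,0],[0,0,-0.01,0,0,0,0],[0,0,-0.025,0,0,0,0],[0,0,-0.04,0,0,0,0],[0,0,-0.05,0,0,0,0]]'
python3 -m inch '[[0.02,-0.005,0,0,0,0,0],[0.055,-0.013,0,0,0,0,0],[0.095,-0.023,0,0,0,0,0],[0.135,-0.033,0,0,0,0,0],[0.175,-0.043,0,0,0,0,0]]'
python3 -m inch '[[0.04,-0.01,0,0,0,0,0],[0.08,-0.019,0,0,0,0,0],[0.12,-0.029,0,0,0,0,0],[0.16,-0.039,0,0,0,0,0],[0.2,-0.048,0,0,0,0,0]]'
python3 -m inch '[[0.04,-0.01,0,0,0,1.5,0],[0.08,-0.02,0,0,0,3,0],[0.11,-0.027,0,0,0,4.5,0],[0.13,-0.031,0,0,0,6,0],[0.139,-0.034,0,0,0,6.5,0]]'
python3 -m inch '[[0,0,0,0,0,0,0],[0,0,0,0,0,0,0]]'
python3 goal.py 467 396.5 260 -12; python3 look.py 1
```

```text
time: 22.55
eef_pos: [540.9, -127.6, 467.8]
orientation: [0.002, 0.741, 0.671, 0.001]
ft_force: [0.8, 0.3, -1.0]
finger_gap: 0.295
gripper_force: 78.7
time: 23.05
eef_pos: [515.0, 52.1, 466.1]
orientation: [0.001, 0.741, 0.671, 0.001]
ft_force: [0.4, 0.6, -2.0]
finger_gap: 0.294
gripper_force: 78.7
time: 23.55
eef_pos: [486.7, 256.1, 466.2]
orientation: [0.0, 0.741, 0.671, 0.001]
ft_force: [0.9, 0.0, -1.5]
finger_gap: 0.292
gripper_force: 78.7
time: 24.05
eef_pos: [466.7, 398.1, 465.2]
orientation: [-0.0, 0.777, 0.629, 0.0]
ft_force: [-0.4, 0.4, -1.7]
finger_gap: 0.296
gripper_force: 78.6
time: 24.25
eef_pos: [467.5, 395.5, 465.2]
orientation: [0.0, 0.778, 0.628, 0.0]
ft_force: [0.4, -0.3, -1.6]
finger_gap: 0.291
gripper_force: 78.6
t 24.25 pos [467.45 395.5  465.18] shift mm [  0.93  -0.79 205.18] turn [ 0.04  0.01 -0.18] F [ 0.45 -0.35 -1.56] 0.2913408062439156
t24.30 F [ 0.58 -0.39 -1.42] sd [0. 0. 0.] TCP [467.53 395.18 465.27] local x,y -232.65060445295228 436.25684182101884 bar x z y0 y1 mid [ 105.31  184.08 -154.4   148.87   -2.76]
```

```bash

python3 -m inch '[[0.001,-0.001,0.03,0,0,0,0],[0.001,-0.001,0.07,0,0,0,0],[0.001,-0.001,0.11,0,0,0,0],[0.001,-0.001,0.15,0,0,0,0],[0.001,-0.001,0.185,0,0,0,0]]'
python3 -m inch '[[0,0,0.015,0,0,0,0],[0,0,0.025,0,0,0,0],[0,0,0.035,0,0,0,0],[0,0,0.041,0,0,0,0],[0,0,0.043,0,0,0,0]]'
python3 - <<'E'
from h import *
p,d=camera("scene"); cv2.imwrite("pics/s2.png",cv2.resize(p[120:280,290:450],None,fx=3.5,fy=3.5,interpolation=3)[:,:,::-1])
print(state()['eef_pos'],state()['ft_force'])
E
```

```text
time: 24.8
eef_pos: [466.6, 395.7, 278.1]
orientation: [0.0, 0.779, 0.628, -0.0]
ft_force: [0.2, -1.1, -2.0]
finger_gap: 0.293
gripper_force: 78.6
time: 25.3
eef_pos: [466.8, 397.5, 237.5]
orientation: [0.0, 0.778, 0.628, 0.001]
ft_force: [-0.1, 0.4, -0.4]
finger_gap: 0.297
gripper_force: 78.6
[466.7  397.52 237.27] [-0.22  0.2  -0.77]
```

View pics/s2.png

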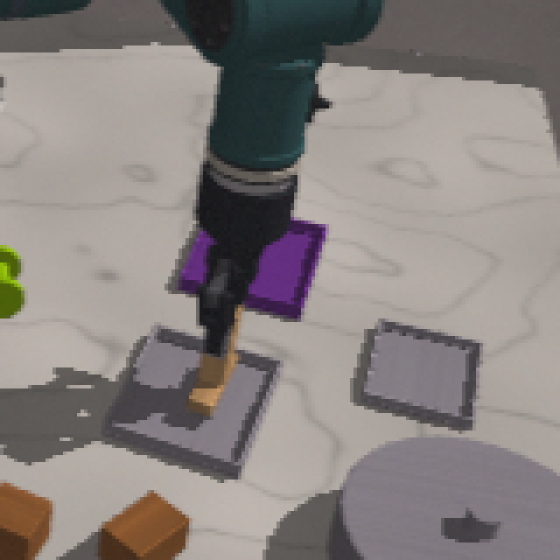

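The block is held upright over the middle of its tray, at about (215,385). I lower it gently until it touches.

```bash

python3 -m inch '[[0,0,0.002,0,0,0,0],[0,0,0.004,0,0,0,0],[0,0,0.006,0,0,0,0],[0,0,0.007,0,0,0,0],[0,0,0.007,0,0,0,0]]'
python3 -m inch '[[0,0,0.0005,0,0,0,0],[0,0,0.001,0,0,0,0],[0,0,0.001,0,0,0,0]]'
```

```text
time: 25.85
eef_pos: [466.4, 397.4, 229.5]
orientation: [-0.0, 0.778, 0.628, -0.0]
ft_force: [-0.8, 0.4, -1.2]
finger_gap: 0.298
gripper_force: 78.6
time: 26.15
eef_pos: [466.5, 397.4, 228.7]
orientation: [-0.0, 0.778, 0.628, 0.0]
ft_force: [0.6, 0.4, -0.3]
finger_gap: 0.294
gripper_force: 78.6
```

```bash

python3 -m inch '[[0,0,0.0005,0,0,0,0],[0,0,0.001,0,0,0,0],[0,0,0.001,0,0,0,0]]'
python3 -m inch '[[0,0,0.0005,0,0,0,0],[0,0,0.001,0,0,0,0],[0,0,0.001,0,0,0,0]]'
```

```text
time: 26.45
eef_pos: [466.6, 397.5, 228.7]
orientation: [0.0, 0.778, 0.628, 0.001]
ft_force: [-0.5, -1.3, 3.7]
finger_gap: 0.294
gripper_force: 79.1
time: 26.75
eef_pos: [466.5, 397.5, 228.6]
orientation: [0.0, 0.778, 0.628, 0.001]
ft_force: [-3.1, -2.4, 7.5]
finger_gap: 0.294
gripper_force: 79.6
```

```bash

python3 -m inch '[[0,0,-0.001,0,0,0,0],[0,0,-0.001,0,0,0,0.35],[0,0,-0.001,0,0,0,0.6],[0,0,-0.001,0,0,0,1],[0,0,-0.001,0,0,0,1]]' 20
python3 -m inch '[[0,0,-0.001,0,0,0,1],[0,0,-0.001,0,0,0,1],[0,0,-0.01,0,0,0,1],[0,0,-0.03,0,0,0,1],[0,0,-0.06,0,0,0,1]]'
python3 -m inch '[[0,0,-0.04,0,0,0,1],[0,0,-0.08,0,0,0,1],[0,0,-0.11,0,0,0,1],[0,0,-0.125,0,0,0,1],[0,0,-0.13,0,0,0,1]]'
python3 -m inch '[[0.01,-0.03,0,0,0,0,1],[0.03,-0.07,0,0,0,0,1],[0.05,-0.11,0,0,0,0,1],[0.06,-0.14,0,0,0,0,1],[0.07,-0.15,0,0,0,0,1]]'
python3 look.py 1; python3 -m inch '[[0,0,0,0,0,0,1],[0,0,0,0,0,0,1],[0,0,0,0,0,0,1],[0,0,0,0,0,0,1],[0,0,0,0,0,0,1]]'
python3 - <<'E'
from h import *
p,d=camera("scene"); cv2.imwrite("pics/s3.png",cv2.resize(p[100:320,80:470],None,fx=2,fy=2,interpolation=3)[:,:,::-1])
E
python3 look.py 1
```

```text
time: 27.25
eef_pos: [466.5, 397.3, 227.2]
orientation: [0.0, 0.778, 0.628, -0.0]
ft_force: [0.2, 0.6, -0.3]
finger_gap: 0.845
gripper_force: 0.0
time: 27.75
eef_pos: [466.0, 397.0, 286.7]
orientation: [-0.0, 0.778, 0.628, -0.002]
ft_force: [0.6, 0.3, 0.3]
finger_gap: 1.005
gripper_force: 0.0
time: 28.25
eef_pos: [466.5, 397.3, 420.5]
orientation: [0.0, 0.778, 0.628, 0.002]
ft_force: [-0.5, 0.9, 0.3]
finger_gap: 1.001
gripper_force: 0.0
time: 28.75
eef_pos: [331.9, 498.6, 415.6]
orientation: [0.0, 0.777, 0.63, -0.002]
ft_force: [0.1, -0.3, -0.2]
finger_gap: 1.0
gripper_force: 0.0
t28.80 F [-1.16  1.06 -0.58] sd [0. 0. 0.] TCP [331.97 499.62 415.56] local x,y -377.7525145296867 526.977302274537 bar x z y0 y1 mid [ 105.58  183.96 -153.44  148.88   -2.28]
time: 29.3
eef_pos: [335.3, 496.9, 417.8]
orientation: [0.0, 0.778, 0.628, 0.0]
ft_force: [0.1, 0.9, 0.3]
finger_gap: 0.997
gripper_force: 0.0
t29.40 F [ 0.53 -0.67 -0.22] sd [0. 0. 0.] TCP [335.02 497.06 417.86] local x,y -374.4742044512297 524.7211745441722 bar x z y0 y1 mid [ 105.54  184.01 -154.56  148.87   -2.84]
```

View pics/s3.png

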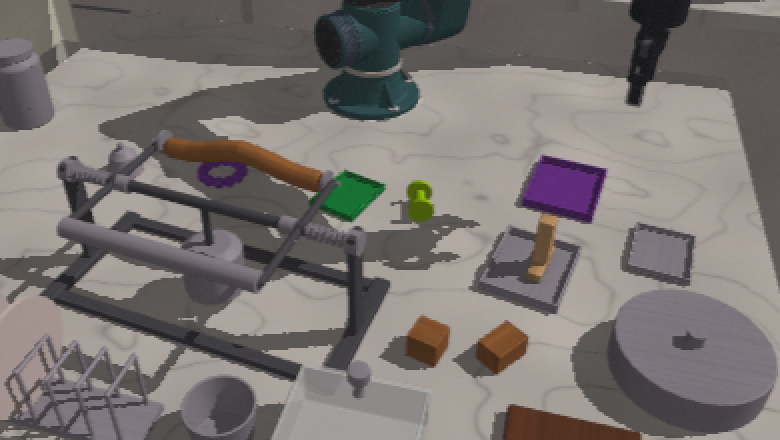

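The block stands upright in its tray at (543,250). The perch is level and at rest, and the bystanders look undisturbed.

```bash
python3 -c "
from rig import *
print(job_done())"
```

```text
the job is handed in; nothing more can be done
None
```

I rubbed the branch left to right in one unbroken stroke of about 10 s (the first 2–3 s mostly slid the perch along under the sole) at an estimated 7–8 N, eased off with no visible swing, put the block back upright in its tray with the perch at rest, and handed the job in at about 29 s; no verdict was returned.

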